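Put the food tub away in the rocker-lid box

TASK

Put the low rectangular food tub away in the green box: press the orange tab under the corner shelf right down so that the box's wooden lid tips fully up, set the tub down gently inside so that it lies flat and upright on the box's floor, then push the lid fully shut again. Leave the tin, jar, bottle and salt shaker standing where they are.

Things in the scene. Friction and masses are not known exactly. Their poses are not given: they have to be found in the camera images.
- caddy: Sage-green open-topped storage box fixed to the worktop, 160 (its x) x 180 (its y) x 80 mm high, walls and floor 6 mm thick, covered by a pale wooden rocker lid. Origin at the centre of its underside, z up. The lid's hinge line runs along the box's x, 8 mm outside its -y end wall, 80 mm up. The inside is 148 x 168 mm.
- lid (a joint): Rocker lid of the box, a wooden board 164 x 184 x 10 mm with the orange press tab fixed to it beyond the hinge. 0 = shut flat on the box, grows as the lid's far (+y) end tips up, 1.45 rad (83 degrees) = fully up against its stop. It may start shut or slightly ajar. The hinge is stiff: the lid stays at whatever angle it is left; about 8 N on the tab turns it, about 2 N pushed on the board's far end swings it shut.
- lid_hinge (a point): Point on the lid's hinge line, half-way along it; its axes are those of the box.
- tab_pad (a point): Middle of the top face of the orange ribbed pad (56 mm wide, 42 mm long), the place to press, on a steel tab fixed to the lid on the other side of the hinge; 65 mm from the hinge line. The tab rises outward at 41 degrees when the lid is shut and points 42 degrees downward when it is fully up; the pad goes from about 126 mm to about 40 mm above the worktop. Axes turn with the lid.
- lid_edge (a point): Middle of the board's far edge on its upper face, 188 mm from the hinge line and 10 mm above the board's underside; moves with the lid. With the lid fully up it is about 270 mm high.
- riser: Fixed wooden corner shelf over the press tab, yawed like the box: top board 170 (its x) x 160 (its y) x 14 mm, underside 300 mm high, on a panel along its rear (+x) and one along its outer (-y) side, open to the robot and to the box. Origin at the middle of its footprint on the worktop. Spice jars and garlic up to 105 mm high stand fixed on its outer and rear part.
- riser_edge (a point): Front inner corner of the shelf board, on its underside. The board's front edge stands 25 mm nearer the robot than the middle of the orange pad, so a gripper cannot come straight down on the pad but must lean in from the front; its inner edge is 15 mm from the hinge line.
- tub_mid (a point): Centre (half-way up) of the low rectangular food tub, white sides and blue-green top, 63 (its x) x 105 (its y) x 26 mm high, about 0.15 kg, standing loose among the jars; z up.
- tomato_tin_mid (a point): Centre of a loose round tin with a red and white wrapper, 57 mm across, 72 mm high; leave alone.
- jar_mid (a point): Loose pale painted jar with a yellow knob, 68 mm across, 135 mm high; point 60 mm above its base; leave alone.
- oil_bottle_mid (a point): Loose square glass oil bottle, 61 mm across, 268 mm high; point 130 mm above its base; leave alone.
- salt_mid (a point): Centre of a loose glass salt shaker, 44 mm across, 90 mm high; leave alone.

How it is judged:
By the outcome, as a careful person would: the job done as asked, in the order asked, and still so for the second after the job is handed in, with the robot touching nothing.
It also fails if it takes over 69 s, if anything falls off the work surface, if the arm or the gripper's body presses on something with over 40 N, if the wrist force passes 120 N, or if a joint passes its speed limit or range.

ROBOT

A 6-joint arm with a two-finger parallel gripper is mounted at the origin on a cart in front of the work surface, level with it; the furniture and walls round the work are solid. World frame = base frame: x ahead of the robot, y to its left, z up, the work surface at z = 0. Lengths are in mm, angles in rad, forces in N, time in s.
With the tool pointing down it reaches from about 350 to 725 mm from the base axis. Payload 4.3 kg.
Tool frame: the origin (TCP) lies midway between the tips of the shut fingers; the grasp point (between the pads) lies 19 mm behind it (manip.tcp_to_grasp is the distance from the TCP to the grasp point, in mm); z points along the fingers, x is the direction in which the jaws open and shut, and the axes are right-handed (so a half turn about z gives the same grasp; the last joint's range is limited). The gripper opens to 85 mm and grips with 20 to 120 N. Pads are 22 mm wide; open, the fingers measure 114 mm over their backs; the gripper's body (76 mm by 85 mm) begins 54 mm behind the grasp point. The pads swing forward as they close: fully open they stand 13 mm farther back than shut.
Start: joints at [-1.417, 0.377, 0.081, 1.274, 0, 1.46], TCP at [149.941, -555.144, 231.329] pointing down, gripper open.
Joint ranges: [-2.72, 2.72], [-0.84, 1.66], [-1.02, 1.22], [-1.77, 2.12], [-1.37, 1.28], [-3.14, 3.14]. Speed limits (rad/s): [2.57, 2.57, 3.14, 3.14, 3.14, 3.14].

INTERFACE

Orientations are given as a rotation vector (axis times angle).
In Python, from plant import manip gives the robot as it stands.
- The arm moves only by the tool drive_tool, never from a script. Its argument "moves" is a list of rows, each an object with "offset": the shift along the tool's x, y, z in cm, a list of three; "twist": the turn about the tool's z in degrees. In form: [{"offset": [x, y, z], "twist": twist}, ...]. A call has 1 to 12 rows; each row is the pose to reach, as a shift and turn from the pose commanded when the call began, along the tool's axes at that moment; what a row does not reach only later rows make up. A row lasts 1/12 s, in which the tool goes at most 41.7 mm and 7.16 degrees, less where a joint would pass 70% of its speed; a pose out of reach is approached as far as the arm can. A call with a gripper value outside its range is refused whole. "claw" is the finger opening in cm, from 0 to 8.54, set as the call begins (left out, the last holds). The fingers move at their own pace and stop on an object; "force" is the grip in N (left out, the last holds). Time passes only in rows, so rows that repeat a pose let the fingers close. It gives the time, the measured TCP pose, the force and the opening at its end, in the units of the state.
- manip.get_state(): the state, without advancing time (a new reading comes with each control period).
- manip.get_image(name): name is "scene" or "top"; returns (picture, depth): 420x560x3 uint8, red, green, blue; 420x560 float32, mm along the optical axis (not along the pixel's ray), 0 where there is no reading.
- manip.camera_params(name): a dict with "fx", "fy", "cx", "cy" (pixels), "rvec" (rotation vector, rad) and "tvec" (3), from world to camera coordinates, as OpenCV has them. Camera axes: x right, y down, z forward; pixel columns grow to the right and rows downward; lengths in mm; the calibration is good to about 2 mm. A picture is of the moment at which its call begins. camera_params takes no time and is no camera call.
- manip.finish_job(): hands the job in, once; it reports no verdict.
Trained networks look in the newest picture that a camera, given by its name, has taken for a name from the list of things; names that differ only in an ending like _2 or _b are one class to them, and where a whole thing is asked for, a point or a joint stands for the part that bears it (a point fixed in the world has none). Each returns a list of dicts, best first, with "conf" (0 to 1); they miss things now and then, are a little off and sometimes report something else, mostly with a low value. They report only what shows in the picture. A call takes as long as a camera call.
- manip.boxes_of(camera, thing): "rect" ([left, top, right, bottom] in pixels, round what is visible of it).
The state is a dict: "time_s": time; "joint_pos": joint angles; "qd": joint speeds; "joint_torque": joint torques, N m; "tool_pos": TCP position; "orientation": TCP orientation; "force": force on the tool from outside, world axes, zero at the start; "torque": the same for the moment, N m; "width": finger opening in mm.
Only numpy, scipy, OpenCV 4.12 (cv2) and the standard library are available. Lean on these libraries where they do the work, as an engineer would, in place of code of your own. Each camera call takes 0.05 s, during which the arm holds its last target.

## Working session

There is one attempt and no reset: what is moved stays moved. The work goes in short steps, Python scripts to look and compute and a tool call to move; the robot and the scene stay as the last step left them, time stands still between calls to the robot, and variables do not carry over. Pictures are saved under pics/ and viewed, and the job is handed in when it is done.

Besides the shell and the picture viewer there is one more tool, called after "Call:" as name([rows], argument=value, ...), one row to a line, values as JSON. drive_tool: Moves the arm, as the interface text tells. Its arguments: {"type":"object","properties":{"moves":{"type":"array"},"claw":{"type":"number"},"force":{"type":"number"}},"required":["moves"]}

```bash
ls; mkdir -p pics
python3 - <<'E'
from plant import manip
import cv2,numpy as np
for n in("scene","top"):
    im,d=manip.get_image(n); cv2.imwrite(f"pics/{n}0.png",im[:,:,::-1]); np.save(f"pics/{n}0.npy",d)
    print(n,manip.camera_params(n))
    for t in["caddy","lid","tab_pad","riser","tub_mid","tomato_tin_mid","jar_mid","oil_bottle_mid","salt_mid"]:
        pass
print(manip.get_state())
E
```

```text
pics
scene {'fx': 449.26195548663463, 'fy': 449.26195548663463, 'cx': 279.34582665897204, 'cy': 208.57571705844694, 'rvec': array([ 0.86902095, -2.64874428,  0.94880548]), 'tvec': array([ 397.51519908,  331.05022857, 1195.47470899])}
top {'fx': 464.5998335604582, 'fy': 464.5998335604582, 'cx': 280.6906382995711, 'cy': 204.3613479390623, 'rvec': array([ 2.1454754 , -2.10091478,  0.17643643]), 'tvec': array([  32.77164328,  501.72487533, 1248.47416682])}
{'time_s': 0.1, 'joint_pos': array([-1.41729900e+00,  3.78009749e-01,  7.97820907e-02,  1.27443276e+00,
       -1.64447185e-05,  1.46048276e+00]), 'qd': array([-2.22287171e-03,  4.38604342e-05,  3.81309131e-03, -7.98315617e-04,
        2.64194383e-03, -8.76499034e-04]), 'joint_torque': array([ 1.54850532e-03, -4.64695466e+01,  2.70581120e+01,  1.20502868e-02,
        4.01954182e-06,  1.47545268e-05]), 'tool_pos': array([ 149.83985116, -554.51815292,  230.45181093]), 'orientation': array([-2.49330043e+00,  1.90919561e+00,  2.13170246e-03]), 'force': array([ 1.3709541 ,  0.60041282, -0.25912748]), 'torque': array([-0.00276917,  0.02201667, -0.01917948]), 'width': 85.35304012181969}
```

View pics/scene0.png

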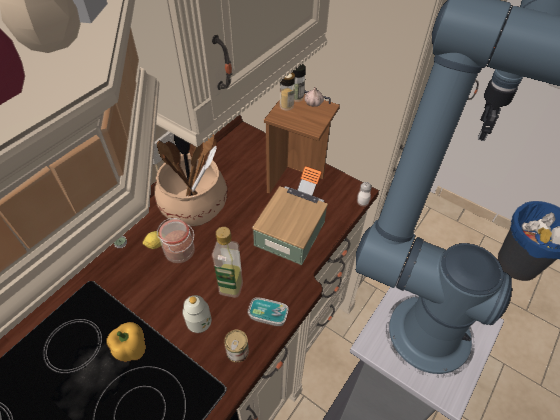

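View pics/top0.png

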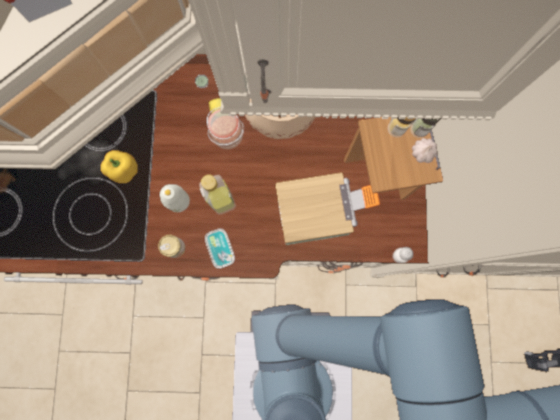

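The scene view shows the box at (290,225), the orange tab at (310,180), the tub at (268,311), the salt shaker at (365,193) and the tin at (236,345). In the top view the box is at (315,208), the pad at (370,197), the tub at (220,248), the salt at (402,255) and the shelf at (400,155).

```bash
cat > h.py <<'E'
import numpy as np,cv2
from scipy.spatial.transform import Rotation as R
from plant import manip
def cloud(n,d):
    p=manip.camera_params(n); Rm=R.from_rotvec(p["rvec"]).as_matrix()
    v,u=np.mgrid[0:d.shape[0],0:d.shape[1]]
    c=np.stack([(u-p["cx"])/p["fx"]*d,(v-p["cy"])/p["fy"]*d,d],-1)
    w=(c-p["tvec"])@Rm
    w[d==0]=np.nan
    return w
def proj(n,X):
    p=manip.camera_params(n)
    K=np.array([[p["fx"],0,p["cx"]],[0,p["fy"],p["cy"]],[0,0,1]])
    return cv2.projectPoints(np.asarray(X,float).reshape(-1,1,3),p["rvec"],p["tvec"],K,None)[0][:,0]
E
python3 - <<'E'
from h import *
np.set_printoptions(precision=1,suppress=True)
W={}
for n in("scene","top"):
    d=np.load(f"pics/{n}0.npy");w=cloud(n,d);W[n]=w
    im=cv2.imread(f"pics/{n}0.png")
    for t in["caddy","lid","tab_pad","riser","tub_mid","tomato_tin_mid","jar_mid","oil_bottle_mid","salt_mid"]:
        r=manip.boxes_of(n,t)
        for b in r[:2]:
            x0,y0,x1,y1=b["rect"]; 
            print(n,t,round(b["conf"],2),np.array(b["rect"]),w[int((y0+y1)/2),int((x0+x1)/2)])
    np.save(f"pics/w_{n}0.npy",w)
    hsv=cv2.cvtColor(im,cv2.COLOR_BGR2HSV)
    # orange pad
    m=(hsv[...,0]<14)&(hsv[...,1]>180)&(hsv[...,2]>180)
    P=w[m];P=P[np.isfinite(P).all(1)];print("orange",len(P),P.min(0),P.max(0),np.median(P,0))
E
```

```text
scene caddy 0.84 [254.8 167.1 327.3 264.6] [484.5 -46.2  93.7]
scene lid 0.9 [253.9 164.6 326.9 248.8] [507.9 -74.4  91. ]
scene tab_pad 0.93 [250.3 167.1 326.4 249.8] [508.2 -64.4  91.1]
scene riser 0.69 [262.8  61.4 338.3 192.4] [ 551.5 -172.3  312.2]
scene tub_mid 0.86 [246.1 299.  288.1 326.2] [375.4 216.4  24.1]
scene tub_mid 0.53 [183.9 295.5 214.  331.8] [489.6 349.   97.6]
scene tomato_tin_mid 0.86 [223.  328.6 247.9 363.7] [369.2 352.9  72.3]
scene jar_mid 0.78 [183.5 293.4 214.1 331.2] [489.  348.6 103.1]
scene jar_mid 0.7 [212.  223.1 242.9 297. ] [486.7 229.6 193.4]
scene oil_bottle_mid 0.89 [214.7 224.7 242.7 297.6] [484.2 229.2 190.7]
scene oil_bottle_mid 0.42 [223.2 328.1 248.2 361.3] [373.3 348.2  69.5]
scene salt_mid 0.65 [356.5 180.7 371.4 208.4] [ 365.6 -276.9   57. ]
orange 3 [ 485.5 -204.4  114.9] [ 533.2 -185.4  135.9] [ 485.7 -189.3  125.2]
top caddy 0.55 [275.4 175.7 378.7 243.8] [481.9 -81.1  94.8]
top lid 0.64 [277.7 174.2 379.4 243.9] [483.  -84.4  88.8]
top tab_pad 0.61 [275.1 176.  376.2 242.8] [482.9 -76.4  88.1]
top tab_pad 0.55 [345.6 115.4 443.5 198.7] [ 565.4 -211.   312.9]
top riser 0.69 [278.4 177.  378.3 241.8] [483.  -84.4  88.8]
top riser 0.63 [346.1 116.6 444.1 201.8] [ 561.1 -213.3  312. ]
top tub_mid 0.86 [207.7 226.7 232.9 268.6] [380.6 210.1  23.9]
top tomato_tin_mid 0.59 [157.3 234.9 186.1 255.5] [379.5 336.2  68.5]
top tomato_tin_mid 0.21 [275.1 176.  378.4 244.5] [479.8 -78.8  91.1]
top jar_mid 0.73 [161.4 184.9 186.7 209.1] [502.2 324.5 116.3]
top oil_bottle_mid 0.73 [202.1 175.4 237.2 216.6] [491.1 193.2 199.3]
top salt_mid 0.74 [393.1 248.3 409.1 267.2] [ 359.8 -279.6   76. ]
orange 13 [ 485.9 -235.6    2.9] [ 535.6 -186.7  136.5] [ 488.9 -201.7  129.6]
```

Run:
```python
import cv2
a=cv2.imread("pics/top0.png")[100:280,150:450];cv2.imwrite("pics/topz.png",cv2.resize(a,None,fx=2.6,fy=2.6,interpolation=2))
a=cv2.imread("pics/scene0.png")[60:260,230:400];cv2.imwrite("pics/scenez.png",cv2.resize(a,None,fx=3,fy=3,interpolation=2))
```

```text
(no output)
```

View pics/topz.png

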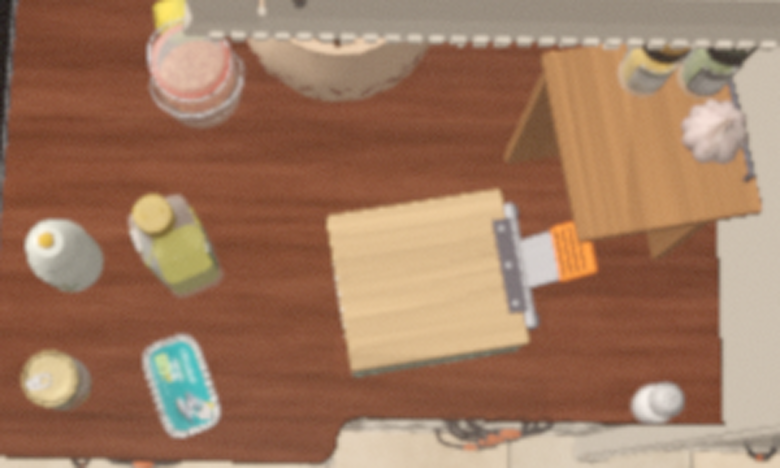

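View pics/scenez.png

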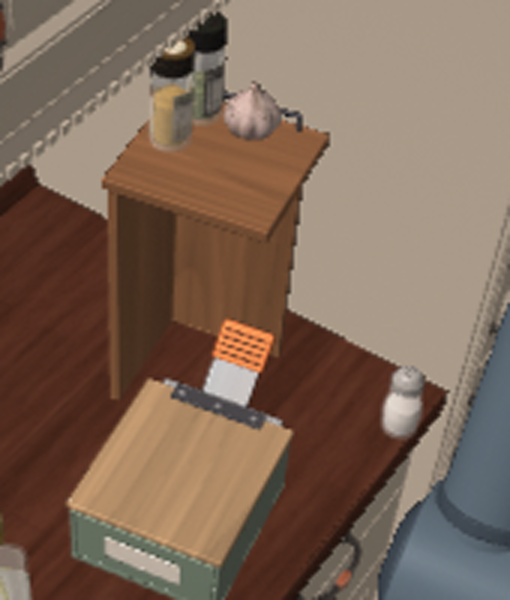

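Run:
```python
from h import *
np.set_printoptions(precision=2,suppress=True)
# lid top fit, riser top fit, tub fit using clouds
for n in("scene","top"):
    w=np.load(f"pics/w_{n}0.npy")
    im=cv2.imread(f"pics/{n}0.png")
    hsv=cv2.cvtColor(im,cv2.COLOR_BGR2HSV)
    ok=np.isfinite(w).all(-1)
    L=ok&(w[...,0]>370)&(w[...,0]<590)&(w[...,1]>-180)&(w[...,1]<50)&(w[...,2]>80)&(w[...,2]<110)
    P=w[L]; 
    A=np.c_[P[:,:2],np.ones(len(P))]; s=np.linalg.lstsq(A,P[:,2],rcond=None)[0]; print(n,len(P),"lid plane",s,P[:,2].min(),P[:,2].max())
    print(" rect",cv2.minAreaRect(P[:,:2].astype(np.float32)), cv2.boxPoints(cv2.minAreaRect(P[:,:2].astype(np.float32))))
    T=ok&(abs(w[...,0]-378)<80)&(abs(w[...,1]-213)<70)&(w[...,2]>16)&(w[...,2]<34)
    # exclude bottle
    nlab,lab,st,_=cv2.connectedComponentsWithStats(T.astype(np.uint8)); k=1+np.argmax(st[1:,4]); P=w[lab==k]
    r=cv2.minAreaRect(P[:,:2].astype(np.float32)); print(" tub",len(P),np.median(P[:,2]),r,cv2.boxPoints(r).tolist())
    S=ok&(w[...,2]>305)&(w[...,2]<320)&(w[...,0]>420)&(w[...,0]<700)&(w[...,1]<-100)&(w[...,1]>-350)
    P=w[S]; r=cv2.minAreaRect(P[:,:2].astype(np.float32)); print(" shelf",len(P),np.median(P[:,2]),r,cv2.boxPoints(r).tolist())
```

```text
scene 2996 lid plane [ 0.   -0.01 90.83] 80.06114090934139 109.9563983792236
 rect ((489.74072265625, -66.24018096923828), (164.74464416503906, 226.88980102539062), 10.176669120788574) [[ 388.62   30.87]
 [ 428.71 -192.45]
 [ 590.86 -163.35]
 [ 550.77   59.97]]
 tub 817 23.207648197501648 ((376.7523498535156, 210.9173583984375), (104.8697509765625, 64.6026611328125), 18.715660095214844) [[316.7254943847656, 224.68580627441406], [337.4546813964844, 163.49916076660156], [436.7792053222656, 197.14891052246094], [416.0500183105469, 258.3355712890625]]
 shelf 1811 314.10166449204286 ((580.0015258789062, -224.30709838867188), (170.90309143066406, 163.75595092773438), 10.343526840209961) [[481.23748779296875, -159.10252380371094], [510.63983154296875, -320.197265625], [678.7655639648438, -289.51165771484375], [649.3632202148438, -128.41693115234375]]
top 4493 lid plane [ 0.    0.   91.78] 80.91002637221439 109.87728638068704
 rect ((491.1621398925781, -64.96529388427734), (164.82015991210938, 223.07765197753906), 10.616534233093262) [[ 389.61   29.48]
 [ 430.71 -189.78]
 [ 592.71 -159.41]
 [ 551.61   59.85]]
 tub 797 23.54242932919714 ((377.62445068359375, 212.30862426757812), (105.04444885253906, 62.396942138671875), 21.676828384399414) [[317.2926940917969, 221.90060424804688], [340.3403015136719, 163.916259765625], [437.9562072753906, 202.71664428710938], [414.9085998535156, 260.70098876953125]]
 shelf 3825 314.3141676243607 ((580.9693603515625, -224.45404052734375), (170.71798706054688, 160.40814208984375), 10.343550682067871) [[482.596923828125, -160.87957763671875], [511.398193359375, -318.680908203125], [679.341796875, -288.02850341796875], [650.54052734375, -130.2271728515625]]
```

Run:
```python
from h import *
np.set_printoptions(precision=0,suppress=True)
a=cv2.imread("pics/scene0.png")[0:220,340:560];cv2.imwrite("pics/armz.png",cv2.resize(a,None,fx=2.6,fy=2.6,interpolation=2))
s=manip.get_state(); Rt=R.from_rotvec(s["orientation"]).as_matrix();t=s["tool_pos"]
print(Rt)
for n in("scene","top"):
    w=np.load(f"pics/w_{n}0.npy"); ok=np.isfinite(w).all(-1)
    l=(w-t)@Rt
    m=ok&(np.hypot(l[...,0],l[...,1])<150)&(l[...,2]>-500)&(l[...,2]<30)
    P=l[m]; print(n,len(P))
    for z in range(-480,20,20):
        q=P[(P[:,2]>=z)&(P[:,2]<z+20)]
        if len(q): print(z,len(q),q.min(0),q.max(0))
```

```text
[[ 0. -1. -0.]
 [-1. -0. -0.]
 [ 0.  0. -1.]]
scene 1450
-420 1 [ -59.  -51. -419.] [ -59.  -51. -419.]
-240 63 [ -40.  -29. -230.] [ -17.   29. -220.]
-220 220 [ -41.  -36. -220.] [   1.   35. -200.]
-200 152 [ -40.  -34. -200.] [   3.   35. -180.]
-180 246 [ -41.  -36. -180.] [  10.   37. -160.]
-160 190 [ -42.  -36. -160.] [   2.   37. -140.]
-140 124 [ -67.  -36. -140.] [  -3.   37. -120.]
-120 159 [ -74.  -19. -120.] [  10.   20. -100.]
-100 111 [ -78.  -18. -100.] [ 20.  20. -80.]
-80 83 [-80. -16. -80.] [ 70.  15. -60.]
-60 24 [-61. -13. -59.] [ 46.   9. -40.]
-40 62 [-62. -10. -39.] [ 52.  13. -21.]
-20 15 [-54.  -9. -20.] [ 47.  10. -11.]
top 637
-140 23 [ -69.  -13. -129.] [ -38.    9. -120.]
-120 264 [ -74.  -19. -120.] [ -20.   14. -100.]
-100 153 [ -77.  -20. -100.] [-16.  17. -80.]
-80 155 [-79. -17. -80.] [-29.  16. -60.]
-60 10 [-75. -13. -60.] [-46.  -7. -41.]
-40 26 [-60. -12. -40.] [-46.  -4. -21.]
-20 6 [-57. -10. -20.] [-47.  -6. -11.]
```

View pics/armz.png

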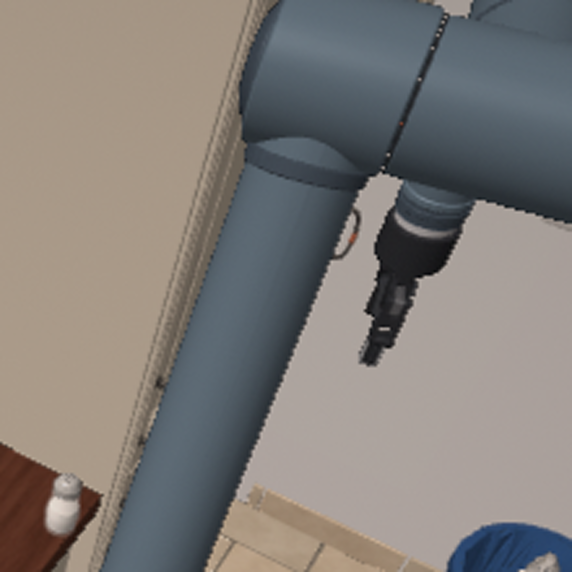

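Run:
```python
from h import *
np.set_printoptions(linewidth=250)
H=np.full((22,30),-999.)
for n in("scene","top"):
    w=np.load(f"pics/w_{n}0.npy"); P=w[np.isfinite(w).all(-1)]
    i=((P[:,0]-0)//40).astype(int); j=((P[:,1]+700)//40).astype(int)
    k=(i>=0)&(i<22)&(j>=0)&(j<30)
    np.maximum.at(H,(i[k],j[k]),P[k,2])
print("cols y",[-700+40*j for j in range(30)])
for i in range(21,-1,-1): print(i*40," ".join("%5d"%h if h>-999 else "    ." for h in H[i]))
```

```text
cols y [-700, -660, -620, -580, -540, -500, -460, -420, -380, -340, -300, -260, -220, -180, -140, -100, -60, -20, 20, 60, 100, 140, 180, 220, 260, 300, 340, 380, 420, 460]
840     .     .     .     .     .     .     .   155   163     5     6     7     8     6     5     .   150   252   247   267   154   113     6     7    21    19     7     7    10    11
800     .     .     .     .     .     .     .   211   207     5     5     7     5     6     5     .   127   237   211   252   251   153    40    51    30     9     6     8    11    13
760     .     .     .     .     .     .     .   244   237     4     7     5     7     8     7     7   257   249   232   224   565   152   105    57     7    10     8     8    14    13
720     .     .     .     .     .     .     .     .   144     .     3     7     8     9     8     7   272   255   293   276   499   728   631   120     7     8     8     7    12    11
680     .     .     .     .     .     .     .   349   356     .     .     4     4     8     8     8    97   241   156   156   498   749   718   122     7     8     6   822    12    13
640     
[... 2415 characters left out ...]
61   352  -928  -910  -903   733   756   760   773   778   773   627   553   466   375   320     6     6  -822  -904  -906  -907  -899  -902  -907  -905
80     .     .     .   449   452   346     .     .     .     .   761   766   773   774   766     8   312   326   326   311     7     6  -819  -907  -906  -898  -904  -904  -907  -901
40     .     .     .     .     .     .     .     .     .     .     .     .     .   774   762    18   338   343   340   302     7     7  -828  -909  -906  -908  -909  -904  -905  -902
0     .     .     .     .     .     .     .     .     .     .     .     .     .   693   713   331   347   348   347   333    15     5     .  -903  -904  -906  -903  -905  -897  -893
```

Call:
drive_tool([
  {"offset": [-28, -8.5, 0], "twist": -100},
  {"offset": [-28, -8.5, 0], "twist": -100},
  {"offset": [-28, -8.5, 0], "twist": -100},
  {"offset": [-28, -8.5, 0], "twist": -100},
  {"offset": [-28, -8.5, 0], "twist": -100},
  {"offset": [-28, -8.5, 0], "twist": -100},
  {"offset": [-28, -8.5, 0], "twist": -100},
  {"offset": [-28, -8.5, 0], "twist": -100},
  {"offset": [-28, -8.5, 0], "twist": -100},
  {"offset": [-28, -8.5, 0], "twist": -100},
], claw=8.54)

```text
time_s: 1.83
tool_pos: [159.1, -261.9, 231.6]
orientation: [3.139, -0.078, 0.001]
force: [-0.6, -0.6, -0.8]
width: 85.4
```

```bash
cat > st.py <<'E'
from h import *
import sys
np.set_printoptions(precision=3,suppress=True)
s=manip.get_state(); Rt=R.from_rotvec(s["orientation"]).as_matrix()
print(round(s["time_s"],2),s["tool_pos"],"yaw",np.degrees(np.arctan2(Rt[1,0],Rt[0,0])).round(2),"tilt",Rt[:,2],"q",s["joint_pos"],"F",s["force"],"w",s["width"])
if len(sys.argv)>3:
    d=np.array([float(a) for a in sys.argv[1:4]])-s["tool_pos"]; print("to target, tool cm",Rt.T@d/10)
    if len(sys.argv)>4:
        t=np.degrees(np.arctan2(Rt[1,0],Rt[0,0]))-float(sys.argv[4]); print("twist",(t+180)%360-180)
E
python3 st.py 356 -222 231 10.35
```

```text
1.83 [ 159.052 -261.878  231.574] yaw -2.85 tilt [ 0.    -0.001 -1.   ] q [-1.233 -0.172 -0.539  1.202 -0.     0.387] F [-0.586 -0.621 -0.834] w 85.36201339319703
to target, tool cm [19.472 -4.962  0.061]
twist -13.200303266471906
```

Call:
drive_tool([
  {"offset": [19.5, -5.0, 0], "twist": -13.2},
  {"offset": [19.5, -5.0, 0], "twist": -13.2},
  {"offset": [19.5, -5.0, 0], "twist": -13.2},
  {"offset": [19.5, -5.0, 0], "twist": -13.2},
  {"offset": [19.5, -5.0, 0], "twist": -13.2},
  {"offset": [19.5, -5.0, 0], "twist": -13.2},
  {"offset": [19.5, -5.0, 0], "twist": -13.2},
  {"offset": [19.5, -5.0, 0], "twist": -13.2},
])

```text
time_s: 2.5
tool_pos: [356.0, -223.6, 231.2]
orientation: [-3.129, -0.273, 0.002]
force: [-0.8, 0.8, -0.3]
width: 85.4
```

```bash
python3 st.py 356 -222 132 10.35
python3 - <<'E'
from h import *
for n in("scene","top"):
    im,d=manip.get_image(n); cv2.imwrite(f"pics/{n}1.png",im[:,:,::-1]); np.save(f"pics/{n}1.npy",d)
E
```

```text
2.5 [ 355.992 -223.6    231.153] yaw 9.96 tilt [-0.001  0.    -1.   ] q [-0.712  0.067 -0.318  1.187 -0.001  0.685] F [-0.85   0.803 -0.307] w 85.41887906044644
to target, tool cm [ 0.038 -0.154  9.915]
twist -0.38793384694909605
```

View pics/scene1.png

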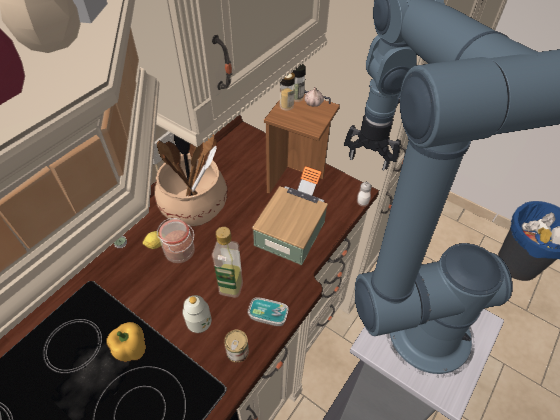

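View pics/top1.png

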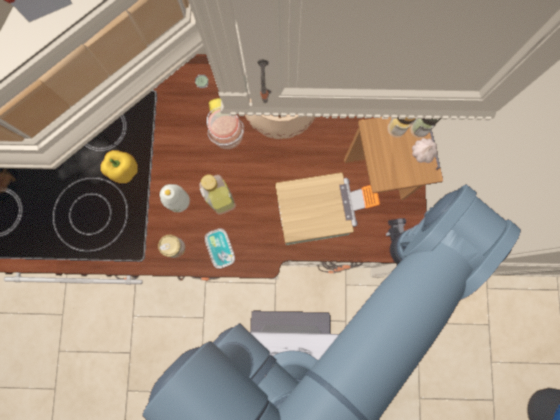

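Run:
```python
from h import *
np.set_printoptions(precision=0,suppress=True)
s=manip.get_state(); Rt=R.from_rotvec(s["orientation"]).as_matrix();t=s["tool_pos"]
Q=[]
for n in("scene","top"):
    d=np.load(f"pics/{n}1.npy");w=cloud(n,d);d0=np.load(f"pics/{n}0.npy")
    m=np.isfinite(w).all(-1)&(abs(d-d0)>25)
    l=(w-t)@Rt; Q.append(l[m])
P=np.vstack(Q); P=P[(abs(P[:,0])<200)&(abs(P[:,1])<300)]
for z in range(-620,0,20):
    q=P[(P[:,2]>=z)&(P[:,2]<z+20)]
    if len(q): print("above TCP",-z-20,-z,len(q),np.percentile(q,2,axis=0),np.percentile(q,98,axis=0))
```

```text
above TCP 560 580 76 [-200. -295. -567.] [-192. -242. -560.]
above TCP 540 560 4855 [-191. -282. -558.] [-135. -170. -540.]
above TCP 520 540 4800 [-188. -288. -540.] [ -75. -108. -520.]
above TCP 500 520 5895 [-149. -252. -520.] [   2.  -10. -500.]
above TCP 480 500 6727 [-105. -199. -500.] [  42.   36. -481.]
above TCP 460 480 1389 [ -96. -186. -480.] [  55.   46. -461.]
above TCP 440 460 633 [ -83. -160. -460.] [  60.    0. -441.]
above TCP 420 440 319 [ -24.  -89. -440.] [  59.    0. -421.]
above TCP 400 420 97 [ -18.  -71. -420.] [  51.  -11. -401.]
above TCP 380 400 274 [ -38.  -43. -398.] [  29.  -15. -380.]
above TCP 360 380 448 [ -49.  -53. -379.] [  50.   10. -360.]
above TCP 340 360 504 [ -54.  -56. -359.] [  52.  289. -340.]
above TCP 320 340 467 [ -42.  -58. -339.] [  53.    2. -321.]
above TCP 300 320 395 [ -38.  -58. -320.] [  56.    3. -301.]
above TCP 280 300 168 [ -39.  -56. -300.] [  49.    1. -280.]
above TCP 260 280 225 [ -38.  -44. -279.] [  38.   98. -260.]
above TCP 240 260 223 [ -38.  -37. -259.] [  46.  164. -241.]
above TCP 220 240 229 [ -38.  -37. -240.] [  62.   77. -220.]
above TCP 200 220 323 [ -36.  -38. -219.] [  34.   -2. -200.]
above TCP 180 200 165 [ -35.  -38. -200.] [  32.    1. -181.]
above TCP 160 180 377 [ -37.  -40. -179.] [  33.    3. -161.]
above TCP 140 160 252 [ -37.  -40. -160.] [  66.  164. -140.]
above TCP 120 140 129 [ -38.  -39. -140.] [  63.    4. -120.]
above TCP 100 120 479 [ -68.  -19. -119.] [  68.   11. -101.]
above TCP 80 100 281 [ -71.  -21. -100.] [173.  20. -80.]
above TCP 60 80 329 [-73. -18. -80.] [ 71.  11. -61.]
above TCP 40 60 60 [-58. -14. -59.] [ 61.   1. -41.]
above TCP 20 40 75 [-131. -163.  -40.] [ 54.   6. -21.]
above TCP 0 20 14 [-48. -13. -20.] [146. 180. -11.]
```

Run:
```python
from h import *
ex=np.array([.9837,.1797,0]);ey=np.array([-.1797,.9837,0]);ez=np.array([0,0,1.])
Hh=np.array([503.6,-139.5,80])
c,s_=np.cos(np.radians(41)),np.sin(np.radians(41))
rad=-ey*c+ez*s_; nor=ey*s_+ez*c
pad=lambda sx,r:Hh+ex*sx+rad*r+nor*2.5
pts=[pad(-28,44),pad(28,44),pad(28,86),pad(-28,86)]
lid=[Hh+ex*a+ey*b+ez*10 for a,b in((-82,4),(82,4),(82,188),(-82,188))]
sh=[Hh+ex*a-ey*b+ez*234 for a,b in((-25,15),(145,15),(145,175),(-25,175))]
for n in("top","scene"):
    im=cv2.imread(f"pics/{n}0.png"); 
    z=3; big=cv2.resize(im,None,fx=z,fy=z,interpolation=2)
    for poly,col in((pts,(255,0,0)),(lid,(0,0,255)),(sh,(0,255,0))):
        p=proj(n,np.array(poly)); cv2.polylines(big,[np.int32(p*z+1)],True,col,1)
    if n=="top": o=big[330:750,800:1330]
    else: o=big[200:800,700:1100]
    cv2.imwrite(f"pics/{n}ov.png",o)
```

```text
(no output)
```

View pics/topov.png

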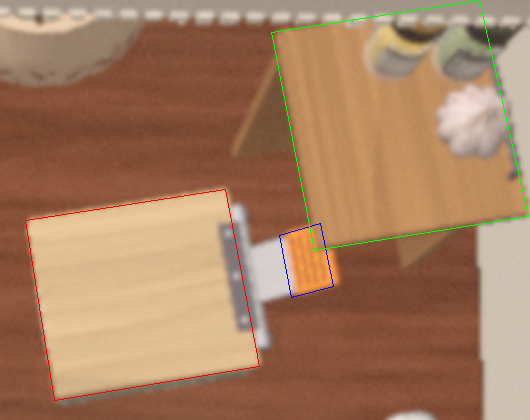

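View pics/sceneov.png

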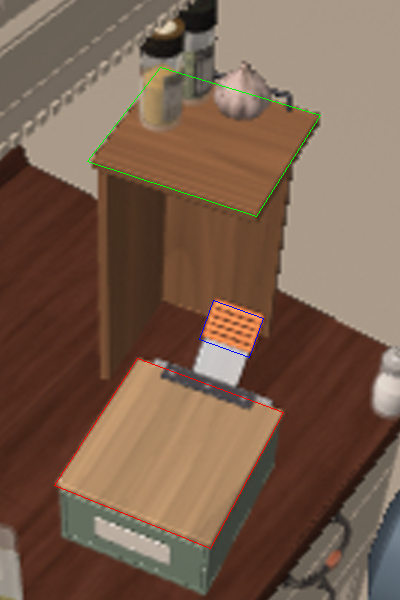

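```bash
python3 st.py 440.7 -206.9 132 10.35
```

```text
2.6 [ 355.369 -223.949  231.3  ] yaw 9.85 tilt [-0.001  0.    -1.   ] q [-0.713  0.066 -0.319  1.187 -0.     0.686] F [ 0.38  -0.544 -0.384] w 85.36658423588922
to target, tool cm [ 8.705 -0.218  9.925]
twist -0.5012821539019114
```

Call:
drive_tool([
  {"offset": [0, -0.2, 9.9], "twist": -0.5},
  {"offset": [0, -0.2, 9.9], "twist": -0.5},
  {"offset": [0, -0.2, 9.9], "twist": -0.5},
  {"offset": [0, -0.2, 9.9], "twist": -0.5},
  {"offset": [4, -0.2, 9.9], "twist": -0.5},
  {"offset": [6, -0.2, 9.9], "twist": -0.5},
  {"offset": [7.5, -0.2, 9.9], "twist": -0.5},
  {"offset": [8.6, -0.2, 9.9], "twist": -0.5},
  {"offset": [8.6, -0.2, 9.9], "twist": -0.5},
  {"offset": [8.6, -0.2, 9.9], "twist": -0.5},
])

```text
time_s: 3.43
tool_pos: [440.9, -207.7, 133.3]
orientation: [3.128, 0.285, 0.001]
force: [-0.5, -0.0, 0.1]
width: 85.5
```

```bash
python3 st.py 440.7 -206.9 132 10.35
python3 - <<'E'
from h import *
im,d=manip.get_image("scene"); a=im[60:280,230:450,::-1]; cv2.imwrite("pics/s2.png",cv2.resize(a,None,fx=2.7,fy=2.7,interpolation=2))
E
```

```text
3.43 [ 440.899 -207.669  133.25 ] yaw 10.42 tilt [ 0.001 -0.001 -1.   ] q [-0.57   0.256 -0.351  0.962 -0.001  0.819] F [-0.547 -0.028  0.09 ] w 85.45029727776783
to target, tool cm [-0.006 -0.079  0.125]
twist 0.06712103753267229
```

View pics/s2.png

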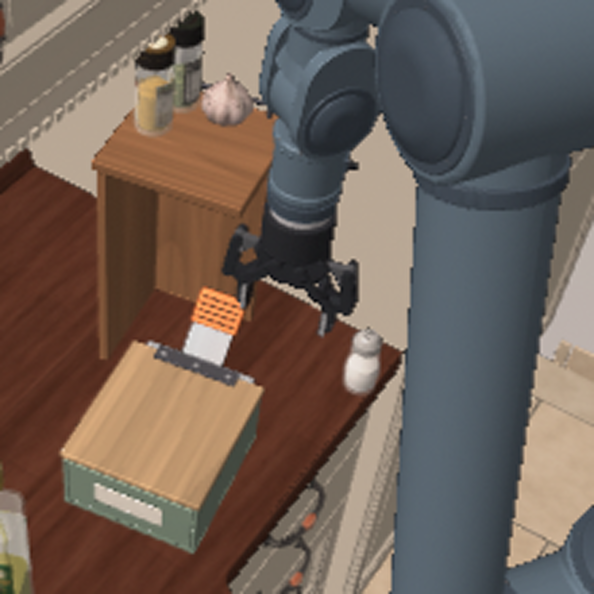

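The far finger hangs over the pad's front edge at about (243,295), clear of the shelf. Next I press down in steps.

Call:
drive_tool([
  {"offset": [0, 0, 1], "twist": 0},
  {"offset": [0, 0, 1.5], "twist": 0},
  {"offset": [0, 0, 2], "twist": 0},
  {"offset": [0, 0, 2.5], "twist": 0},
  {"offset": [0, 0, 3], "twist": 0},
  {"offset": [0, 0, 3.5], "twist": 0},
  {"offset": [0, 0, 4], "twist": 0},
  {"offset": [0, 0, 4], "twist": 0},
])

```text
time_s: 4.15
tool_pos: [441.5, -208.2, 93.1]
orientation: [3.127, 0.284, 0.004]
force: [0.6, 0.5, 3.3]
width: 85.8
```

```bash
python3 st.py 440.7 -206.9 132 10.35
python3 - <<'E'
from h import *
im,d=manip.get_image("scene"); a=im[60:280,230:450,::-1]; cv2.imwrite("pics/s3.png",cv2.resize(a,None,fx=2.7,fy=2.7,interpolation=2))
E
```

```text
4.15 [ 441.455 -208.197   93.088] yaw 10.36 tilt [ 0.003 -0.002 -1.   ] q [-0.571  0.293 -0.415  0.859 -0.     0.819] F [0.56  0.453 3.253] w 85.8296427264028
to target, tool cm [-0.042 -0.133 -3.892]
twist 0.014068632353399835
```

View pics/s3.png

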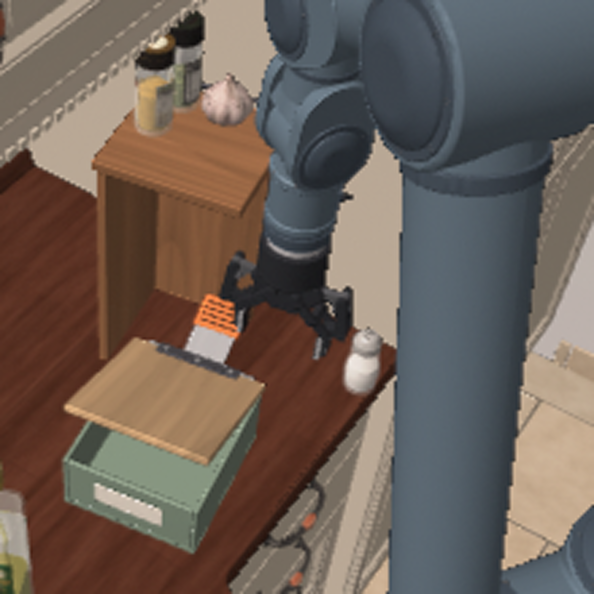

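The lid is rising with the tab (pad at about (215,315)), so I keep pressing.

Call:
drive_tool([
  {"offset": [0, 0, 0.7], "twist": 0},
  {"offset": [0, 0, 1.4], "twist": 0},
  {"offset": [0, 0, 2.1], "twist": 0},
  {"offset": [0, 0, 2.8], "twist": 0},
  {"offset": [0, 0, 3.5], "twist": 0},
  {"offset": [0, 0, 4.2], "twist": 0},
  {"offset": [0, 0, 4.6], "twist": 0},
  {"offset": [0, 0, 5], "twist": 0},
  {"offset": [0, 0, 5], "twist": 0},
])

```text
time_s: 4.95
tool_pos: [441.1, -207.4, 42.6]
orientation: [3.128, 0.285, 0.002]
force: [1.4, -0.7, 3.1]
width: 85.4
```

```bash
cat > lid.py <<'E'
from h import *
import sys
# estimate lid angle from cloud
ex=np.array([.9837,.1797,0]);ey=np.array([-.1797,.9837,0])
Hh=np.array([503.6,-139.5,80])
tag=sys.argv[1]
for n in("scene","top"):
    im,d=manip.get_image(n); cv2.imwrite(f"pics/{n}{tag}.png",im[:,:,::-1]); np.save(f"pics/{n}{tag}.npy",d)
    w=cloud(n,d)-Hh; hsv=cv2.cvtColor(im,cv2.COLOR_RGB2HSV)
    a=w@ex;b=w@ey;z=w[...,2];r=np.hypot(b,z)
    wood=(hsv[...,0]>8)&(hsv[...,0]<25)&(hsv[...,1]>60)&(hsv[...,2]>110)
    m=(abs(a)<70)&(r>60)&(r<185)&(b>-10)&(z>3)&wood
    th=np.degrees(np.arctan2(z[m],b[m]))
    if m.sum()>50: print(n,m.sum(),"angle pct",np.percentile(th,[10,50,90]).round(1),"top z",(np.percentile(z[m],98)+80).round(0))
    # line fit
    if m.sum()>50:
        v=np.c_[b[m],z[m]]; v0=np.median(v,0); u=np.linalg.svd(v-v0,full_matrices=False)[2][0]; print(" fit angle",np.degrees(np.arctan2(u[1],u[0]))%180)
E
python3 st.py; python3 lid.py 4
python3 - <<'E'
import cv2
a=cv2.imread("pics/scene4.png")[60:280,230:450]; cv2.imwrite("pics/s4.png",cv2.resize(a,None,fx=2.7,fy=2.7,interpolation=2))
E
```

```text
4.95 [ 441.145 -207.449   42.556] yaw 10.4 tilt [ 0.001 -0.    -1.   ] q [-0.57   0.352 -0.484  0.734  0.     0.819] F [ 1.359 -0.737  3.138] w 85.43879614741458
scene 956 angle pct [76.9 77.7 79.5] top z 259.0
 fit angle 75.35772162477762
top 262 angle pct [79.7 81.3 85.4] top z 261.0
 fit angle 75.15112536988559
```

View pics/s4.png

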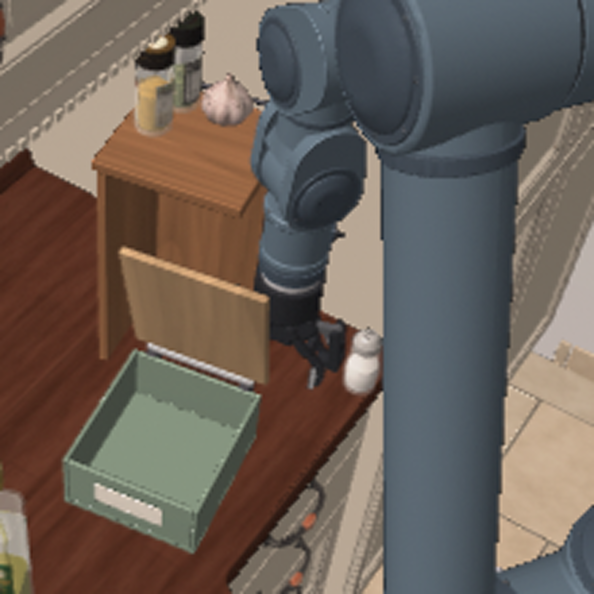

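Call:
drive_tool([
  {"offset": [0, 0, 0.3], "twist": 0},
  {"offset": [0, 0, 0.6], "twist": 0},
  {"offset": [0, 0, 0.8], "twist": 0},
  {"offset": [0, 0, 0.8], "twist": 0},
])

```text
time_s: 5.38
tool_pos: [441.1, -207.4, 34.6]
orientation: [3.128, 0.285, 0.001]
force: [2.3, 0.0, 3.1]
width: 85.5
```

```bash
python3 st.py; python3 lid.py 5
```

```text
5.38 [ 441.148 -207.377   34.574] yaw 10.42 tilt [ 0.001 -0.001 -1.   ] q [-0.57   0.362 -0.494  0.714 -0.     0.819] F [2.31  0.013 3.085] w 85.53558445578301
scene 1195 angle pct [84.  85.1 87. ] top z 262.0
 fit angle 82.72669068970225
top 119 angle pct [83.7 84.  84.8] top z 263.0
 fit angle 83.12751542531433
```

Call:
drive_tool([
  {"offset": [0, 0, 0.15], "twist": 0},
  {"offset": [0, 0, 0.3], "twist": 0},
  {"offset": [0, 0, 0.3], "twist": 0},
])

```text
time_s: 5.73
tool_pos: [442.1, -208.3, 32.7]
orientation: [3.126, 0.285, 0.003]
force: [-1.5, -2.1, 10.9]
width: 85.5
```

```bash
python3 st.py; python3 lid.py 6
```

```text
5.73 [ 442.076 -208.349   32.654] yaw 10.41 tilt [ 0.002 -0.003 -1.   ] q [-0.57   0.365 -0.495  0.707 -0.001  0.819] F [-1.465 -2.093 10.926] w 85.50295595485994
scene 1198 angle pct [84.5 85.5 87.3] top z 262.0
 fit angle 83.1395330116167
top 152 angle pct [84.1 84.5 85.5] top z 262.0
 fit angle 83.11038334878195
```

Call:
drive_tool([
  {"offset": [0, 0, -4], "twist": 0},
  {"offset": [0, 0, -8], "twist": 0},
  {"offset": [0, 0, -9.5], "twist": 0},
  {"offset": [0, 0, -9.5], "twist": 0},
  {"offset": [-4, 0, -9.5], "twist": 0},
  {"offset": [-8, 0, -9.5], "twist": 0},
  {"offset": [-10, 0, -9.5], "twist": 0},
  {"offset": [-10, 0, -14], "twist": 0},
  {"offset": [-10, 0, -18], "twist": 0},
  {"offset": [-10, 0, -22], "twist": 0},
  {"offset": [-10, 0, -27], "twist": 0},
  {"offset": [-10, 0, -27], "twist": 0},
])

```text
time_s: 6.83
tool_pos: [343.4, -226.2, 305.8]
orientation: [3.124, 0.285, 0.006]
force: [0.7, -0.8, 0.3]
width: 85.6
```

```bash
python3 st.py 377.2 211.6 300 110.2; python3 lid.py 7
python3 - <<'E'
from h import *
for n in("scene","top"):
    d=np.load(f"pics/{n}7.npy");w=cloud(n,d);ok=np.isfinite(w).all(-1)
    T=ok&(abs(w[...,0]-378)<80)&(abs(w[...,1]-213)<70)&(w[...,2]>19)&(w[...,2]<34)
    k_,lab,st,_=cv2.connectedComponentsWithStats(T.astype(np.uint8)); P=w[lab==1+np.argmax(st[1:,4])]
    r=cv2.minAreaRect(P[:,:2].astype(np.float32)); print(" tub",len(P),r)
    B=ok&(w[...,2]>60)&(w[...,2]<262)&(abs(w[...,1]-210)<70)&(abs(w[...,0]-490)<80)
    print("bottle x,y 2..98 pct",np.percentile(w[B][:,:2],[2,98],axis=0))
E
```

```text
6.83 [ 343.365 -226.182  305.842] yaw 10.43 tilt [ 0.004 -0.004 -1.   ] q [-0.737  0.027 -0.168  1.371 -0.     0.652] F [ 0.735 -0.774  0.33 ] w 85.57082440495691
to target, tool cm [ 11.25  -42.445   0.416]
twist -99.77177650636011
scene 1207 angle pct [84.4 85.5 87.5] top z 262.0
 fit angle 83.09174102166787
top 155 angle pct [84.1 84.5 85.5] top z 263.0
 fit angle 83.29826536624168
 tub 789 ((376.89031982421875, 210.8399658203125), (105.20225524902344, 64.7641830444336), 21.144744873046875)
bottle x,y 2..98 pct [[475.6318953  182.0926046 ]
 [527.64796783 243.30833657]]
 tub 759 ((377.626953125, 212.22340393066406), (104.29236602783203, 62.85448455810547), 21.325252532958984)
bottle x,y 2..98 pct [[476.50225371 175.06252353]
 [538.9059433  238.39439672]]
```

View pics/scene7.png

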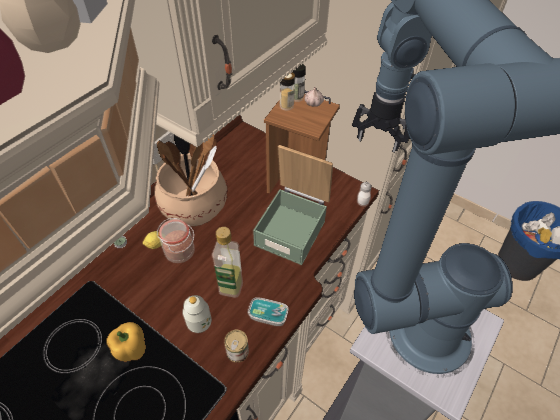

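Call:
drive_tool([
  {"offset": [8, -18, 0], "twist": -50},
  {"offset": [8, -18, 0], "twist": -50},
  {"offset": [8, -18, 0], "twist": -50},
  {"offset": [8, -18, 0], "twist": -50},
  {"offset": [11.2, -42.4, 0.4], "twist": -100.8},
  {"offset": [11.2, -42.4, 0.4], "twist": -100.8},
  {"offset": [11.2, -42.4, 0.4], "twist": -100.8},
  {"offset": [11.2, -42.4, 0.4], "twist": -100.8},
  {"offset": [11.2, -42.4, 0.4], "twist": -100.8},
  {"offset": [11.2, -42.4, 0.4], "twist": -100.8},
  {"offset": [11.2, -42.4, 0.4], "twist": -100.8},
  {"offset": [11.2, -42.4, 0.4], "twist": -100.8},
])

```text
time_s: 7.93
tool_pos: [373.6, 215.6, 293.3]
orientation: [-2.077, -2.352, 0.008]
force: [-0.3, -1.0, 0.5]
width: 85.8
```

```bash
python3 st.py 377.3 211.5 60 111.2
```

```text
7.93 [373.607 215.624 293.27 ] yaw 97.1 tilt [-0.006 -0.001 -1.   ] q [ 0.375  0.079 -0.144  1.354  0.002  0.251] F [-0.284 -1.002  0.506] w 85.78142103850836
to target, tool cm [-0.453  0.468 23.324]
twist -14.09644079271365
```

Call:
drive_tool([
  {"offset": [-0.4, 0.4, 4], "twist": -7},
  {"offset": [-0.4, 0.4, 8], "twist": -14},
  {"offset": [-0.4, 0.4, 12], "twist": -14},
  {"offset": [-0.4, 0.4, 16], "twist": -14},
  {"offset": [-0.4, 0.4, 20], "twist": -14},
  {"offset": [-0.4, 0.4, 23], "twist": -14},
  {"offset": [-0.4, 0.4, 23], "twist": -14},
  {"offset": [-0.4, 0.4, 23], "twist": -14},
])

```text
time_s: 8.6
tool_pos: [375.8, 206.8, 64.2]
orientation: [-1.79, -2.575, 0.013]
force: [0.3, 0.4, 1.1]
width: 85.3
```

```bash
python3 st.py 377.3 211.5 1 111.2;python3 - <<'E'
from h import *
im,d=manip.get_image("scene"); a=im[200:380,170:350,::-1]; cv2.imwrite("pics/s8.png",cv2.resize(a,None,fx=3,fy=3,interpolation=2))
E
```

```text
8.6 [375.763 206.847  64.158] yaw 110.38 tilt [-0.009 -0.004 -1.   ] q [ 0.355  0.231 -0.591  0.759 -0.    -0.   ] F [0.289 0.407 1.07 ] w 85.30873679852814
to target, tool cm [0.384 0.367 6.312]
twist -0.8164897616902635
```

View pics/s8.png

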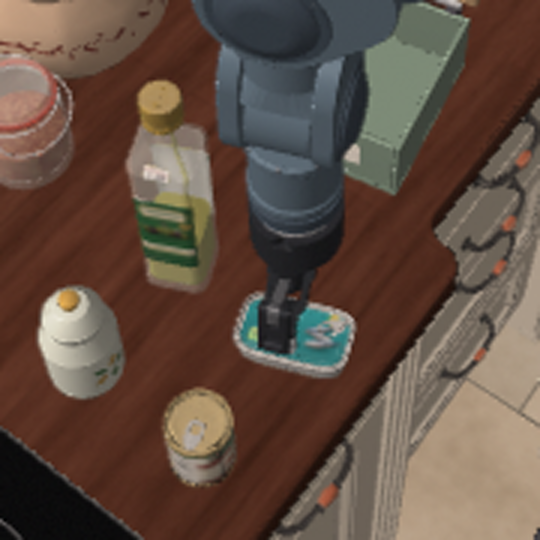

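The gripper is over the tub (tub at about (295,335) in the crop), with the jaws across its width. I descend in two steps.

Call:
drive_tool([
  {"offset": [0.4, 0.4, 0], "twist": -0.8},
  {"offset": [0.4, 0.4, 1.5], "twist": -0.8},
  {"offset": [0.4, 0.4, 3], "twist": -0.8},
  {"offset": [0.4, 0.4, 3], "twist": -0.8},
  {"offset": [0.4, 0.4, 3], "twist": -0.8},
])

```text
time_s: 9.07
tool_pos: [383.5, 214.3, 38.4]
orientation: [1.774, 2.592, 0.002]
force: [0.4, -0.3, 0.2]
width: 85.4
```

```bash
python3 st.py 377.3 211.5 1 111.2
```

```text
9.07 [383.546 214.255  38.439] yaw 111.21 tilt [ 0.001  0.001 -1.   ] q [ 0.365  0.275 -0.612  0.682 -0.    -0.005] F [ 0.442 -0.315  0.247] w 85.38470346673579
to target, tool cm [-0.031 -0.688  3.743]
twist 0.009859420937686991
```

Call:
drive_tool([
  {"offset": [0, -0.7, 0.8], "twist": 0},
  {"offset": [0, -0.7, 1.6], "twist": 0},
  {"offset": [0, -0.7, 2.4], "twist": 0},
  {"offset": [0, -0.7, 3.2], "twist": 0},
  {"offset": [0, -0.7, 3.7], "twist": 0},
  {"offset": [0, -0.7, 3.7], "twist": 0},
  {"offset": [0, -0.7, 3.7], "twist": 0},
])

```text
time_s: 9.65
tool_pos: [375.9, 211.1, -0.1]
orientation: [-1.775, -2.591, 0.001]
force: [-0.3, 0.2, 0.5]
width: 85.5
```

```bash
python3 st.py 377.3 211.5 1 111.2
```

```text
9.65 [375.885 211.069  -0.086] yaw 111.18 tilt [-0.001 -0.    -1.   ] q [ 0.364  0.323 -0.676  0.573 -0.    -0.005] F [-0.311  0.183  0.484] w 85.45415219585729
to target, tool cm [-0.011  0.147 -0.109]
twist -0.02254362286731748
```

Call:
drive_tool([
  {"offset": [0, 0, 0], "twist": 0},
  {"offset": [0, 0, 0], "twist": 0},
  {"offset": [0, 0, 0], "twist": 0},
  {"offset": [0, 0, 0], "twist": 0},
  {"offset": [0, 0, 0], "twist": 0},
  {"offset": [0, 0, 0], "twist": 0},
], claw=5.5, force=35)

```text
time_s: 10.15
tool_pos: [376.6, 211.3, 0.9]
orientation: [1.775, 2.591, 0.001]
force: [-1.5, -0.5, 5.3]
width: 59.6
```

Call:
drive_tool([
  {"offset": [0, 0, -0.5], "twist": 0},
  {"offset": [0, 0, -1.5], "twist": 0},
  {"offset": [0, 0, -3], "twist": 0},
  {"offset": [0, 0, -5], "twist": 0},
  {"offset": [0, 0, -8], "twist": 0},
  {"offset": [0, 0, -8], "twist": 0},
])

```text
time_s: 10.65
tool_pos: [379.1, 212.4, 84.7]
orientation: [1.773, 2.589, 0.009]
force: [1.5, 1.1, -1.6]
width: 59.1
```

```bash
python3 st.py 377.3 211.5 1 111.2;python3 - <<'E'
from h import *
im,d=manip.get_image("scene"); a=im[200:380,170:350,::-1]; cv2.imwrite("pics/s9.png",cv2.resize(a,None,fx=3,fy=3,interpolation=2))
E
```

```text
10.65 [379.148 212.429  84.701] yaw 111.19 tilt [ 0.007  0.003 -1.   ] q [ 0.365  0.202 -0.565  0.796  0.    -0.005] F [ 1.506  1.098 -1.629] w 59.1140584643212
to target, tool cm [-0.02  -0.266  8.368]
twist -0.014011169590560257
```

View pics/s9.png

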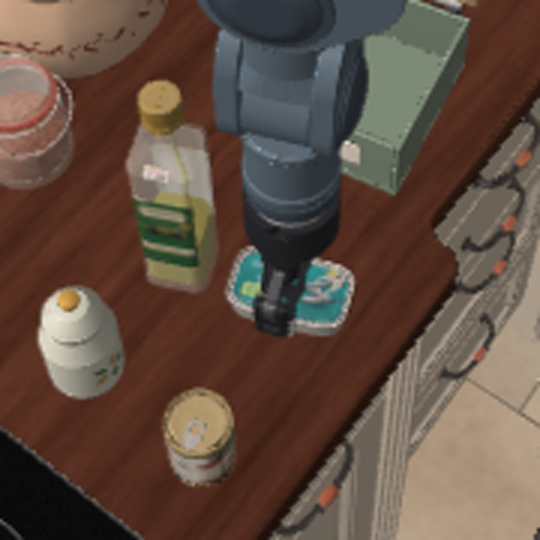

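```bash
python3 st.py 485.6 -41.1 170 100.35
```

```text
10.7 [378.671 212.203  82.861] yaw 111.18 tilt [ 0.006  0.002 -1.   ] q [ 0.364  0.204 -0.568  0.793 -0.    -0.005] F [ 0.427 -0.333 -2.508] w 59.034693826717216
to target, tool cm [-27.483   0.87   -8.707]
twist 10.833716142514959
```

Call:
drive_tool([
  {"offset": [0, 0, -4], "twist": 0},
  {"offset": [0, 0, -8.7], "twist": 0},
  {"offset": [-3, 0.1, -8.7], "twist": 2},
  {"offset": [-6, 0.2, -8.7], "twist": 4},
  {"offset": [-9, 0.3, -8.7], "twist": 6},
  {"offset": [-12, 0.4, -8.7], "twist": 8},
  {"offset": [-15, 0.5, -8.7], "twist": 9},
  {"offset": [-18, 0.6, -8.7], "twist": 10.8},
  {"offset": [-21, 0.7, -8.7], "twist": 10.8},
  {"offset": [-24, 0.8, -8.7], "twist": 10.8},
  {"offset": [-26, 0.9, -8.7], "twist": 10.8},
  {"offset": [-27.5, 0.9, -8.7], "twist": 10.8},
])

```text
time_s: 11.7
tool_pos: [484.0, -43.9, 165.8]
orientation: [-2.013, -2.41, 0.002]
force: [-0.4, 0.0, -1.3]
width: 58.7
```

Call:
drive_tool([
  {"offset": [0, 0, 0], "twist": 0},
  {"offset": [0, 0, 0], "twist": 0},
  {"offset": [0, 0, 0], "twist": 0},
])

```text
time_s: 11.95
tool_pos: [482.8, -41.2, 166.3]
orientation: [-2.01, -2.412, 0.001]
force: [0.3, -0.6, -2.2]
width: 58.9
```

```bash
python3 st.py 485.6 -41.1 90 100.35;python3 lid.py 10
python3 - <<'E'
import cv2
a=cv2.imread("pics/scene10.png")[60:300,200:420]; cv2.imwrite("pics/s10.png",cv2.resize(a,None,fx=2.5,fy=2.5,interpolation=2))
E
```

```text
11.95 [482.821 -41.228 166.321] yaw 100.39 tilt [-0.002  0.001 -1.   ] q [-0.216  0.229 -0.296  1.048  0.    -0.398] F [ 0.27  -0.609 -2.199] w 58.871395605927994
to target, tool cm [-0.048  0.291  7.631]
twist 0.04311332666753742
scene 563 angle pct [84.4 85.5 87.6] top z 262.0
 fit angle 82.93089104768718
top 56 angle pct [84.1 84.5 85.2] top z 263.0
 fit angle 83.34576081349022
```

View pics/s10.png

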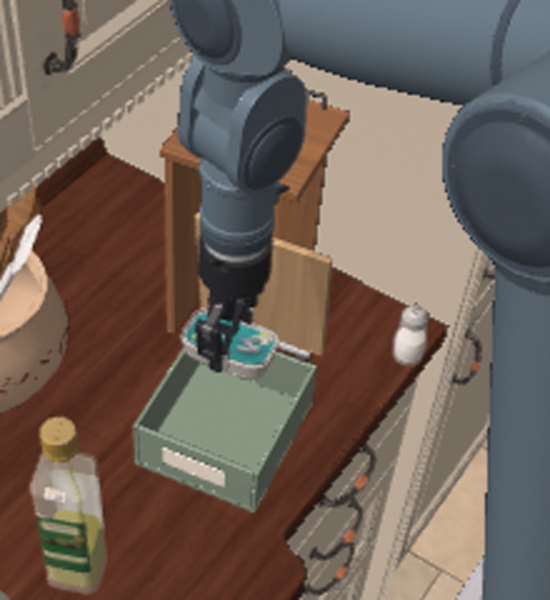

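Call:
drive_tool([
  {"offset": [0, 0.2, 2.5], "twist": 0},
  {"offset": [0, 0.2, 5], "twist": 0},
  {"offset": [0, 0.2, 7.5], "twist": 0},
  {"offset": [0, 0.2, 9.5], "twist": 0},
  {"offset": [0, 0.2, 11], "twist": 0},
  {"offset": [0, 0.2, 12.5], "twist": 0},
  {"offset": [0, 0.2, 13.5], "twist": 0},
  {"offset": [0, 0.2, 13.5], "twist": 0},
  {"offset": [0, 0.2, 13.5], "twist": 0},
])

```text
time_s: 12.8
tool_pos: [485.0, -40.8, 32.0]
orientation: [-2.009, -2.413, 0.001]
force: [0.3, 0.0, -0.9]
width: 58.8
```

```bash
python3 st.py 485.6 -41.1 8 100.35;python3 lid.py 11
python3 - <<'E'
import cv2
a=cv2.imread("pics/scene11.png")[60:300,200:420]; cv2.imwrite("pics/s11.png",cv2.resize(a,None,fx=2.5,fy=2.5,interpolation=2))
E
```

```text
12.8 [485.01  -40.764  32.018] yaw 100.45 tilt [-0.002  0.    -1.   ] q [-0.214  0.366 -0.496  0.711  0.    -0.397] F [ 0.256  0.049 -0.851] w 58.83928957587398
to target, tool cm [-0.045  0.055  2.402]
twist 0.09723372662213592
scene 464 angle pct [84.4 85.6 87.7] top z 261.0
 fit angle 83.01716312314372
top 84 angle pct [84.1 84.5 85.3] top z 263.0
 fit angle 83.09963675570597
```

View pics/s11.png

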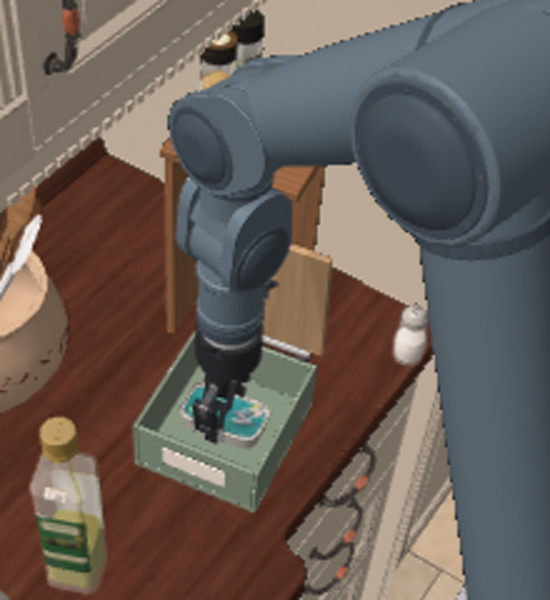

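The tub is inside the box and level, at about (230,415) in the crop, and the lid is still up. I lower it slowly.

Call:
drive_tool([
  {"offset": [0, 0, 0.5], "twist": 0},
  {"offset": [0, 0, 1.0], "twist": 0},
  {"offset": [0, 0, 1.4], "twist": 0},
  {"offset": [0, 0, 1.7], "twist": 0},
  {"offset": [0, 0, 1.9], "twist": 0},
  {"offset": [0, 0, 2.1], "twist": 0},
  {"offset": [0, 0, 2.1], "twist": 0},
])

```text
time_s: 13.48
tool_pos: [485.5, -41.6, 10.8]
orientation: [-2.011, -2.413, 0.001]
force: [0.1, 0.2, -1.6]
width: 58.9
```

```bash
python3 st.py 485.6 -41.1 8 100.35
```

```text
13.48 [485.523 -41.615  10.81 ] yaw 100.37 tilt [-0.001  0.    -1.   ] q [-0.216  0.395 -0.519  0.657 -0.    -0.397] F [ 0.134  0.167 -1.643] w 58.93098321372316
to target, tool cm [0.049 0.017 0.281]
twist 0.022703895204131186
```

Call:
drive_tool([
  {"offset": [0, 0, 0.1], "twist": 0},
  {"offset": [0, 0, 0.2], "twist": 0},
  {"offset": [0, 0, 0.3], "twist": 0},
  {"offset": [0, 0, 0.3], "twist": 0},
])

```text
time_s: 13.82
tool_pos: [485.8, -41.6, 8.2]
orientation: [-2.011, -2.413, 0.0]
force: [-0.5, -1.0, -1.9]
width: 58.8
```

Call:
drive_tool([
  {"offset": [0, 0, 0.1], "twist": 0},
  {"offset": [0, 0, 0.15], "twist": 0},
  {"offset": [0, 0, 0.15], "twist": 0},
])

```text
time_s: 14.07
tool_pos: [486.0, -41.7, 7.0]
orientation: [2.011, 2.413, 0.0]
force: [-0.3, 0.5, -0.1]
width: 59.0
```

Call:
drive_tool([
  {"offset": [0, 0, 0.05], "twist": 0},
  {"offset": [0, 0, 0.05], "twist": 0},
])

```text
time_s: 14.23
tool_pos: [486.0, -41.7, 6.9]
orientation: [2.011, 2.413, 0.0]
force: [-2.4, 0.6, 6.0]
width: 59.0
```

Call:
drive_tool([
  {"offset": [0, 0, 0], "twist": 0},
  {"offset": [0, 0, 0], "twist": 0},
  {"offset": [0, 0, 0], "twist": 0},
  {"offset": [0, 0, 0], "twist": 0},
  {"offset": [0, 0, 0], "twist": 0},
], claw=7.6)

```text
time_s: 14.65
tool_pos: [485.9, -41.6, 6.2]
orientation: [2.011, 2.413, -0.0]
force: [0.3, 0.2, 0.5]
width: 76.0
```

Call:
drive_tool([
  {"offset": [0, 0, -1], "twist": 0},
  {"offset": [0, 0, -3], "twist": 0},
  {"offset": [0, 0, -6], "twist": 0},
  {"offset": [0, 0, -10], "twist": 0},
  {"offset": [0, 0, -14], "twist": 0},
  {"offset": [0, 0, -18], "twist": 0},
  {"offset": [0, 0, -18], "twist": 0},
])

```text
time_s: 15.23
tool_pos: [490.5, -42.6, 194.3]
orientation: [2.004, 2.404, 0.01]
force: [1.6, -0.2, 1.4]
width: 76.1
```

```bash
python3 st.py;python3 lid.py 12
python3 - <<'E'
import cv2
a=cv2.imread("pics/scene12.png")[60:300,200:420]; cv2.imwrite("pics/s12.png",cv2.resize(a,None,fx=2.5,fy=2.5,interpolation=2))
E
```

```text
15.23 [490.541 -42.593 194.344] yaw 100.38 tilt [ 0.013 -0.003 -1.   ] q [-0.215  0.214 -0.241  1.103 -0.    -0.397] F [ 1.633 -0.173  1.385] w 76.0701909694026
scene 650 angle pct [84.5 85.5 87.4] top z 262.0
 fit angle 83.0710989027289
```

View pics/s12.png

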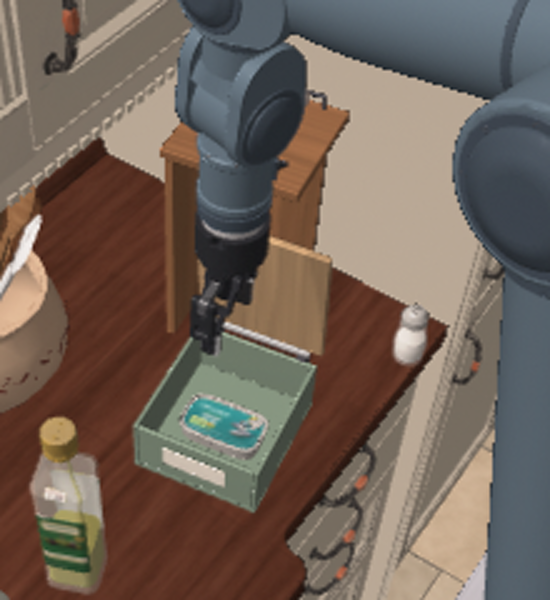

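The tub lies flat in the box at about (225,420) in the crop. Next I close the fingers and go over the lid to its outer face, in front of the shelf.

```bash
python3 st.py 454 -174 315 100.35
```

```text
15.33 [487.625 -42.016 188.327] yaw 100.38 tilt [ 0.005 -0.001 -1.   ] q [-0.216  0.219 -0.251  1.097 -0.    -0.397] F [-1.182 -0.737 -0.183] w 75.83375891144463
to target, tool cm [-12.403  -5.627 -12.668]
twist 0.028074124755818275
```

Call:
drive_tool([
  {"offset": [0, 0, -4], "twist": 0},
  {"offset": [0, 0, -8], "twist": 0},
  {"offset": [0, 0, -12.7], "twist": 0},
  {"offset": [0, 0, -12.7], "twist": 0},
  {"offset": [0, -5.6, -12.7], "twist": 0},
  {"offset": [-3, -5.6, -12.7], "twist": 0},
  {"offset": [-6, -5.6, -12.7], "twist": 0},
  {"offset": [-9, -5.6, -12.7], "twist": 0},
  {"offset": [-12.4, -5.6, -12.7], "twist": 0},
  {"offset": [-12.4, -5.6, -12.7], "twist": 0},
  {"offset": [-12.4, -5.6, -12.7], "twist": 0},
], claw=0)

```text
time_s: 16.25
tool_pos: [452.5, -174.7, 310.9]
orientation: [-2.013, -2.407, 0.001]
force: [1.1, 0.2, -0.1]
width: -0.2
```

```bash
python3 st.py 454 -174 245 100.35;python3 lid.py 13
python3 - <<'E'
import cv2
a=cv2.imread("pics/scene13.png")[40:280,200:420]; cv2.imwrite("pics/s13.png",cv2.resize(a,None,fx=2.5,fy=2.5,interpolation=2))
E
```

```text
16.25 [ 452.493 -174.7    310.926] yaw 100.21 tilt [-0.003  0.002 -1.   ] q [-0.499  0.187  0.027  1.415  0.    -0.678] F [ 1.058  0.165 -0.062] w -0.24588248599855586
to target, tool cm [0.025 0.181 6.592]
twist -0.14405419044163636
scene 1208 angle pct [84.5 85.5 87.4] top z 262.0
 fit angle 83.07376570604303
top 149 angle pct [84.1 84.5 85.3] top z 262.0
 fit angle 83.27093358247512
```

View pics/s13.png

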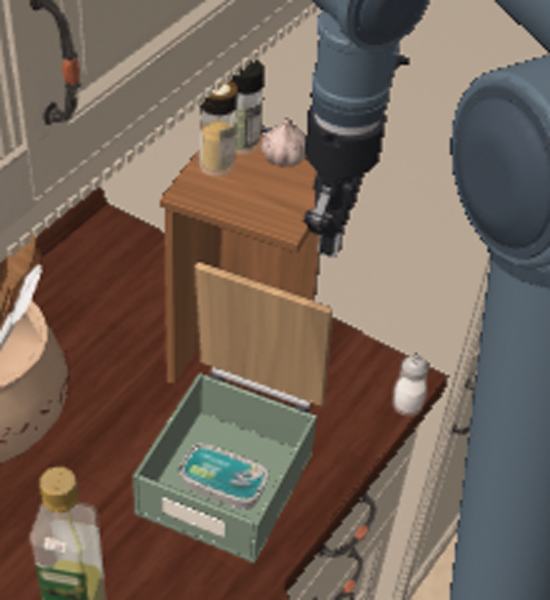

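Call:
drive_tool([
  {"offset": [0, 0.1, 2.5], "twist": 0},
  {"offset": [0, 0.1, 5], "twist": 0},
  {"offset": [0, 0.1, 6.6], "twist": 0},
  {"offset": [0, 0.1, 6.6], "twist": 0},
  {"offset": [1.0, 0.1, 6.6], "twist": 0},
  {"offset": [2.0, 0.1, 6.6], "twist": 0},
  {"offset": [3.0, 0.1, 6.7], "twist": 0},
  {"offset": [4.4, 0.1, 6.9], "twist": 0},
  {"offset": [5.7, 0.1, 7.3], "twist": 0},
  {"offset": [5.7, 0.1, 7.3], "twist": 0},
])

```text
time_s: 17.18
tool_pos: [443.2, -114.5, 240.4]
orientation: [-2.007, -2.416, -0.002]
force: [-0.9, -0.3, -0.5]
width: 0.4
```

```bash
python3 st.py;python3 lid.py 14
python3 - <<'E'
import cv2
a=cv2.imread("pics/scene14.png")[40:280,200:420]; cv2.imwrite("pics/s14.png",cv2.resize(a,None,fx=2.5,fy=2.5,interpolation=2))
E
```

```text
17.18 [ 443.167 -114.523  240.367] yaw 100.55 tilt [ 0.     0.001 -1.   ] q [-0.393  0.137 -0.214  1.22   0.001 -0.577] F [-0.917 -0.256 -0.482] w 0.4038428760879979
scene 705 angle pct [70.7 71.5 73.2] top z 253.0
 fit angle 69.40470975478267
top 250 angle pct [73.4 74.4 78. ] top z 255.0
 fit angle 69.11163119179561
```

View pics/s14.png

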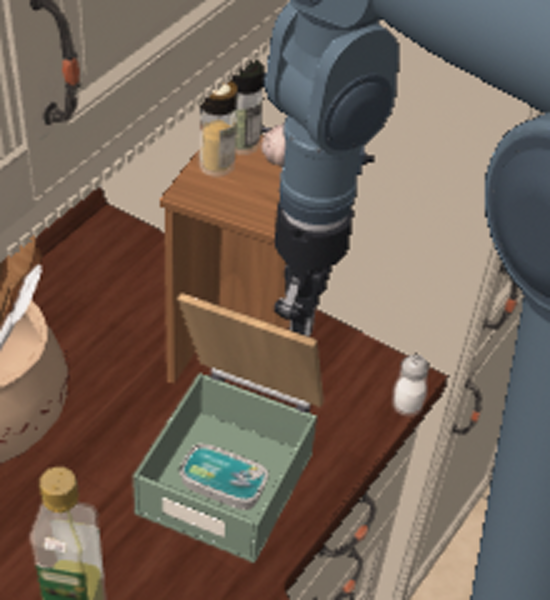

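Call:
drive_tool([
  {"offset": [1.3, 0, 0.5], "twist": 0},
  {"offset": [2.6, 0, 1.1], "twist": 0},
  {"offset": [3.8, 0, 1.8], "twist": 0},
  {"offset": [5.0, 0, 2.7], "twist": 0},
  {"offset": [6.2, 0, 3.6], "twist": 0},
  {"offset": [7.2, 0, 4.5], "twist": 0},
  {"offset": [8.1, 0, 5.7], "twist": 0},
  {"offset": [8.9, 0, 6.8], "twist": 0},
  {"offset": [9.7, 0, 8.0], "twist": 0},
  {"offset": [10.2, 0, 9.2], "twist": 0},
  {"offset": [10.7, 0, 10.4], "twist": 0},
  {"offset": [11.1, 0, 11.4], "twist": 0},
])

```text
time_s: 18.28
tool_pos: [422.8, -7.1, 124.9]
orientation: [-2.01, -2.413, 0.001]
force: [0.3, -0.6, -0.2]
width: -0.3
```

```bash
python3 st.py;python3 lid.py 15
python3 - <<'E'
import cv2
a=cv2.imread("pics/scene15.png")[40:280,200:420]; cv2.imwrite("pics/s15.png",cv2.resize(a,None,fx=2.5,fy=2.5,interpolation=2))
E
```

```text
18.28 [422.834  -7.146 124.929] yaw 100.4 tilt [-0.001  0.    -1.   ] q [-0.167  0.144 -0.519  0.909  0.    -0.349] F [ 0.271 -0.635 -0.162] w -0.3156069719423674
scene 1069 angle pct [15.7 17.3 20.9] top z 132.0
 fit angle 12.124697281745707
```

View pics/s15.png

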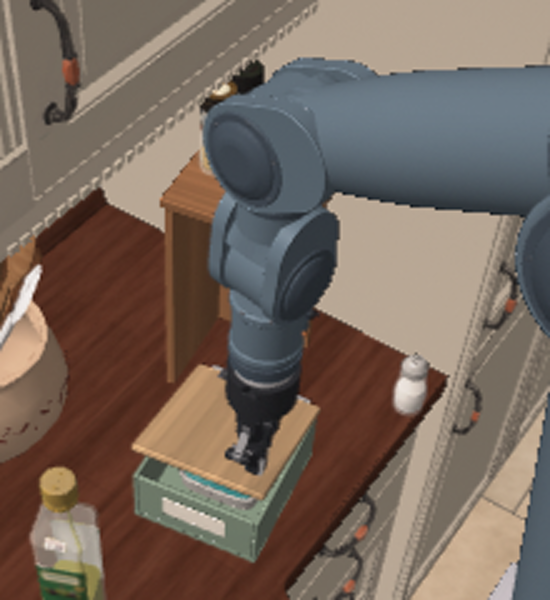

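Call:
drive_tool([
  {"offset": [0.2, 0, 0.7], "twist": 0},
  {"offset": [0.3, 0, 1.4], "twist": 0},
  {"offset": [0.4, 0, 2.0], "twist": 0},
  {"offset": [0.5, 0, 2.6], "twist": 0},
  {"offset": [0.5, 0, 3.0], "twist": 0},
  {"offset": [0.5, 0, 3.3], "twist": 0},
  {"offset": [0.5, 0, 3.3], "twist": 0},
])

```text
time_s: 18.97
tool_pos: [422.4, -3.4, 92.6]
orientation: [-2.011, -2.412, 0.001]
force: [-0.7, 0.4, -0.2]
width: -0.4
```

```bash
python3 st.py
```

```text
18.97 [422.433  -3.403  92.588] yaw 100.37 tilt [-0.001 -0.    -1.   ] q [-0.158  0.178 -0.573  0.822 -0.    -0.339] F [-0.674  0.37  -0.184] w -0.4094705114708122
```

Call:
drive_tool([
  {"offset": [0, 0, 0.15], "twist": 0},
  {"offset": [0, 0, 0.3], "twist": 0},
  {"offset": [0, 0, 0.4], "twist": 0},
  {"offset": [0, 0, 0.4], "twist": 0},
  {"offset": [0, 0, 0.4], "twist": 0},
])

```text
time_s: 19.38
tool_pos: [423.1, -3.4, 90.0]
orientation: [2.011, 2.413, 0.0]
force: [-2.7, 1.7, 6.1]
width: 0.3
```

Call:
drive_tool([
  {"offset": [0, 0, 0.1], "twist": 0},
  {"offset": [0, 0, 0.2], "twist": 0},
  {"offset": [0, 0, 0.2], "twist": 0},
])

```text
time_s: 19.63
tool_pos: [423.2, -3.4, 89.7]
orientation: [2.01, 2.412, 0.001]
force: [-8.4, 1.7, 24.6]
width: 0.2
```

Call:
drive_tool([
  {"offset": [0, 0, -3], "twist": 0},
  {"offset": [0, 0, -7], "twist": 0},
  {"offset": [0, 0, -11], "twist": 0},
  {"offset": [0, 0, -15], "twist": 0},
  {"offset": [0, 0, -19], "twist": 0},
  {"offset": [0, 0, -22], "twist": 0},
  {"offset": [0, -3, -22], "twist": 0},
  {"offset": [0, -5, -22], "twist": 0},
  {"offset": [0, -5, -22], "twist": 0},
])

```text
time_s: 20.38
tool_pos: [371.4, -12.6, 308.4]
orientation: [2.012, 2.412, -0.001]
force: [-0.6, -0.2, -0.5]
width: 0.1
```

```bash
python3 st.py;python3 lid.py 16
python3 - <<'E'
from h import *
from h import cloud
Hh=np.array([503.6,-139.5,80]);ex=np.array([.9837,.1797,0]);ey=np.array([-.1797,.9837,0])
d=np.load("pics/top16.npy");w=cloud("top",d); v=w-Hh;a=v@ex;b=v@ey
for n in("scene","top"):
    w=cloud(n,np.load(f"pics/{n}16.npy"));v=w-Hh;a=v@ex;b=v@ey
    for lo,hi in((20,60),(140,180)):
        m=(abs(a)<70)&(b>lo)&(b<hi)&(w[...,2]>60)&(w[...,2]<130); print(n,lo,m.sum(),np.median(w[m][:,2]).round(1))
    for t in("tomato_tin_mid","jar_mid","oil_bottle_mid","salt_mid"):
        for r in manip.boxes_of(n,t)[:1]: print(n,t,np.round(r["rect"],1))
E
```

```text
20.38 [371.434 -12.575 308.391] yaw 100.33 tilt [ 0.001 -0.001 -1.   ] q [-0.204 -0.049 -0.236  1.383 -0.001 -0.385] F [-0.61  -0.181 -0.494] w 0.08545553534956031
scene 1665 angle pct [3.  4.6 8.2] top z 95.0
 fit angle 179.8106857389997
scene 20 460 90.2
scene 140 560 90.0
scene tomato_tin_mid [223.  328.4 249.1 363.2]
scene jar_mid [183.6 295.  213.7 333. ]
scene oil_bottle_mid [212.2 225.2 243.7 297.6]
scene salt_mid [355.5 181.  373.3 208.8]
top 20 0 nan
top 140 0 nan
top tomato_tin_mid [393.5 248.3 413.2 267.2]
top jar_mid [163.6 185.6 190.9 207.7]
top oil_bottle_mid [202.  176.8 236.4 217.4]
top salt_mid [393.5 249.4 411.  265.9]
  return _methods._mean(a, axis=axis, dtype=dtype,
  ret = ret.dtype.type(ret / rcount)
```

View pics/scene16.png

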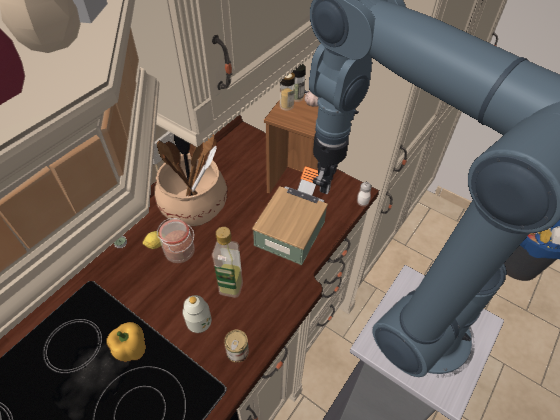

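The lid is shut flat, with its top at 90 mm at both ends. The tin (236,345), jar (197,313), bottle (228,262) and salt shaker (365,194) stand where they were, and the arm is clear of everything.

```bash
python3 -c "
from plant import manip
print(manip.finish_job())"
```

```text
the job is handed in; nothing more can be done
None
```

The tub is in the green box with the lid shut, and I handed the job in at about 20.5 s.

- **Opening:** I pressed the orange tab down with the far finger of the fully opened gripper, because the tool could not be tilted to lean in. The lid measured 83° in both cameras, and the force rose at its stop.
- **Placing:** I set the tub on the box floor, with about 6 N at touch-down. After release the picture showed it flat and upright.
- **Closing:** I swung the lid over with the closed fingers and pressed its far end. The last press read about 25 N. The lid's top measured 90.2 mm near the hinge and 90.0 mm at the far end, so it is shut flat.
- **Other items:** The tin, jar, bottle and salt shaker all show in the scene camera where they started.

Two last checks fell short. The top camera could not measure the shut lid because the arm blocked its view. It also labelled the salt shaker as the tin, and I discounted that against the scene picture.

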